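# Poise the bar punch over the forming die

### The arm

A 6-joint arm with a two-finger parallel gripper is mounted at the origin on the work surface. World frame = base frame: x ahead of the robot, y to its left, z up, the work surface at z = 0. Lengths are in mm, angles in degrees, forces in N, time in s.
With the tool pointing down it reaches from about 300 to 850 mm from the base axis. Payload 4.2 kg.
Tool frame: the origin (TCP) lies midway between the tips of the shut fingers; the grasp point (between the pads) lies 19 mm behind it; z points along the fingers, y is the line along which they close (so a half turn about z gives the same grasp; the last joint's range is limited). The gripper opens to 91 mm and grips with 3 to 60 N. Pads are 32 mm wide; open, the fingers measure 118 mm over their backs; the gripper's body (76 mm by 178 mm) begins 60 mm behind the grasp point.
Start: joints at [-66.75, 18.312, 89.639, -0, 72.044, -1.146], TCP at [237.51, -523.675, 181.976] pointing down, gripper open.
Joint ranges: [-177.97, 177.97], [-48.28, 115.42], [12.27, 149.76], [-77.06, 257.06], [2.81, 150.46], [-146.56, 146.56]. Speed limits (degrees/s): [147.25, 147.25, 180, 180, 180, 180].

### API

Orientations are given as [roll, pitch, yaw] about the fixed x, y, z axes, in that order (R = Rz(yaw) Ry(pitch) Rx(roll)).
In Python, from workcell import env gives the robot as it stands.
- The arm moves only by the shell command python3 -m jog 'ROWS' [FORCE]. ROWS is a JSON object of lists of equal length, an entry for each row: "jaw": the finger opening in mm, from 0 to 91.2; "slide": the shift along the tool's x, y, z in units of 30 mm (1.0 is 30 mm), a list of three; "spin": the turn about the tool's z in units of 8 degrees (1.0 is 8 degrees). In form: {"jaw": [jaw, ...], "slide": [[dx, dy, dz], ...], "spin": [spin, ...]}. A call has 1 to 10 rows; each row shifts and turns the commanded pose from where the row before left it, along the tool's axes as they then stand; what a row does not reach is not made up. A row lasts 1/10 s, in which the tool goes at most 50 mm and 8.59 degrees, less where a joint would pass 70% of its speed; a pose out of reach is approached as far as the arm can. A call is refused whole if a number of a shift passes 1 or a number of a turn 1, either way. A call with a gripper value outside its range is refused whole. The fingers move at their own pace and stop on an object; FORCE is the grip in N (left out, the last holds). Time passes only in rows, so rows that do not move let the fingers close. It gives the time, the measured TCP pose, the force, the opening and the grip force at its end, in the units of the state.
- env.state(): the state, without advancing time (a new reading comes with each control period).
- env.grab_frame(name): name is "side" or "top"; returns the picture (480x640x3 uint8, red, green, blue); there is no depth.
- env.camera_model(name): a dict with "fx", "fy", "cx", "cy" (pixels), "camera_from_world" (4x4, takes a point from world to camera coordinates). Camera axes: x right, y up, looking along -z (the intrinsics and any distortion apply to the point x, -y, -z); pixel columns grow to the right and rows downward; lengths in mm; the calibration is good to about 2 mm. A picture is of the moment at which its call begins. camera_model takes no time and is no camera call.
- env.job_done(): hands the job in; it is judged then, once.
The state is a dict: "time_s": time; "qpos": joint angles; "qvel": joint speeds; "effort": joint torques, N m; "ee_pos": TCP position; "ee_rot": TCP orientation; "force": force on the tool from outside, world axes, zero at the start; "torque": the same for the moment, N m; "gripper_width": finger opening in mm; "gripper_force": force on a finger pad.
Only numpy, scipy, OpenCV 4.12 (cv2) and the standard library are available. Lean on these libraries where they do the work, as an engineer would, in place of code of your own. Each camera call takes 0.05 s, during which the arm holds its last target. There are 200 camera calls.

### The job

Pull open the drawer of the little tool chest, take out the punch with the long bar-shaped foot (leave the round-footed one in the drawer) and carry it upright over the plier rack, touching the rack nowhere and disturbing none of the other things on the bench; the drawer can stay open. Hold it over the die's long oblong hollow, centred on it and with the foot turned along it, hovering about a centimetre above the top of the die without touching it, so that I can slip a silver blank underneath. Finish like that, still holding the punch.

Things in the scene. Friction and masses are not known exactly. Their poses are not given: they have to be found in the camera images.
- drawer (a joint): how far the chest's one drawer is pulled out, in m: 0 shut, 0.134 at its stop. It slides easily (1 to 2 N) and stays where it is left
- drawer_handle (a point): middle of the drawer's brass bar handle: a level round bar 11 mm thick and about 120 mm long, 35 mm in front of the drawer's face (clear gap behind it 29 mm), its middle 95 mm above the bench. x axis points into the chest, so the drawer opens along -x; y axis lies along the bar; z up. It moves with the drawer
- chest: the fixed light-wood tool chest, 200 mm deep, 240 mm wide, its top 118 mm above the bench, on a thin dark plinth, left or right of the rack. Origin on the bench, on the chest's centre line, 20 mm in front of its face; x points into the chest, z up
- drawer_insert (a point): dark wooden insert on the floor of the drawer, moving with it: 90 (x) x 194 (y) x 12 mm, with two oblong pockets 70 (x) x 32 mm at y = +45 and -45 mm, a punch standing loosely in each. This point is the centre of its underside, 30 mm above the bench; x points into the chest. Drawer walls and front reach 110 mm above the bench at most
- bar_punch: loose bare-steel punch standing in either pocket: bar-shaped foot 60 mm long (its x, along the drawer's travel), 20 mm wide (y), 19 mm high; a 14 mm square shank rises from its middle to 68 mm above the underside; 0.17 to 0.29 kg. Origin at the centre of its underside, 30 mm above the bench at the start; z up the shank
- round_punch: the other loose steel punch, same shank and height, but a round foot 26 mm across; stands in the other pocket and stays there. Origin at the centre of its underside
- die: fixed steel forming die, a block 130 (x) x 120 (y) x 45 mm high; origin at the centre of its underside. Two hollows in its top, 12 mm deep: an oblong one 75 x 35 mm, long side along x, centred at y = +22 mm, and a round one 29 mm across at y = -34 mm. Stands on the other side of the rack from the chest
- die_hole0 (a point): centre of the mouth of the die's oblong hollow, level with the die's top, 45 mm above the bench; x along the hollow's length, z up
- rack: fixed wooden rack with four pairs of pliers hung over its rail, between chest and die: 260 mm (x) x 70 mm (y), 130 mm high at its highest point; origin at the centre of its underside. Its long side points away from the robot
- mug: bystander, loose: white mug 80 mm across, 90 mm high, with brushes standing to 185 mm, far out on the left; origin at the centre of its underside
- bottle: bystander, loose: amber glass bottle 52 mm across, 110 mm high, far out on the right; origin at the centre of its underside
- jar: bystander, loose: small glass jar with steel cap, 48 mm across, 45 mm high, 145 to 165 mm from the die's centre on the side away from the robot; origin at the centre of its underside
Mind the look-alikes: they are no part of the job. Several things look just like the die: the one meant starts nearest to the robot's base.

How it is judged:
By the outcome, as a careful person would: the job done as asked, in the order asked, and still so for the second after the job is handed in, while the arm keeps its last pose, push and grip.
It also fails if it takes over 59 s, if anything falls off the work surface, if the arm or the gripper's body presses on something with over 40 N, if the wrist force passes 120 N, or if a joint passes its speed limit or range.

## Working session

There is one attempt and no reset: what is moved stays moved. The work goes in short steps, Python scripts to look and compute and a shell command to move; the robot and the scene stay as the last step left them, time stands still between calls to the robot, and variables do not carry over. Pictures are saved under pics/ and viewed, at most 10 in all, crops included, and the job is handed in when it is done.

```bash
mkdir -p pics
python3 - <<'E'
from workcell import env
import cv2
for n in("side","top"):
    cv2.imwrite(f"pics/{n}0.png",env.grab_frame(n)[:,:,::-1]); print(n,env.camera_model(n))
print(env.state())
E
```

```text
side {'fx': 447.3621752505461, 'fy': 447.3621752505461, 'cx': 320.7864940178072, 'cy': 241.71444660536898, 'camera_from_world': array([[-9.24212366e-01, -3.81224845e-01, -2.23410148e-02,
         6.28170139e+02],
       [ 2.18766517e-01, -5.76497322e-01,  7.87268727e-01,
        -1.79106092e+02],
       [-3.13005934e-01,  7.22716027e-01,  6.16205185e-01,
        -1.20865170e+03],
       [ 0.00000000e+00,  0.00000000e+00,  0.00000000e+00,
         1.00000000e+00]])}
top {'fx': 457.9998407758647, 'fy': 457.9998407758647, 'cx': 316.1166492004113, 'cy': 230.4548191044772, 'camera_from_world': array([[-1.60523050e-02, -9.99866357e-01,  3.09718047e-03,
         8.94692673e+01],
       [ 9.99095343e-01, -1.59177731e-02,  3.94350145e-02,
        -6.33014869e+02],
       [-3.93804440e-02,  3.72740147e-03,  9.99217337e-01,
        -1.58124168e+03],
       [ 0.00000000e+00,  0.00000000e+00,  0.00000000e+00,
         1.00000000e+00]])}
{'time_s': 0.1, 'qpos': array([-6.67484532e+01,  1.83472989e+01,  8.96994681e+01, -9.54740049e-04,
        7.20424306e+01, -1.14603417e+00]), 'qvel': array([-0.0075696 , -0.06262683, -0.15187284, -0.01312821, -0.00995697,
        0.0074112 ]), 'effort': array([ 8.42586560e-04, -4.13331985e+01, -2.32510310e+01,  7.29210279e-02,
        4.21994249e-02, -5.44593661e-05]), 'ee_pos': array([ 237.31202973, -523.20137526,  181.21083627]), 'ee_rot': array([-1.79910802e+02, -8.76429788e-04,  2.43978753e+01]), 'force': array([0.06440235, 0.19835567, 0.20087767]), 'torque': array([ 0.03365217,  0.01394614, -0.01660848]), 'gripper_force': 0.0, 'gripper_width': 91.19122883552119}
```

View pics/side0.png

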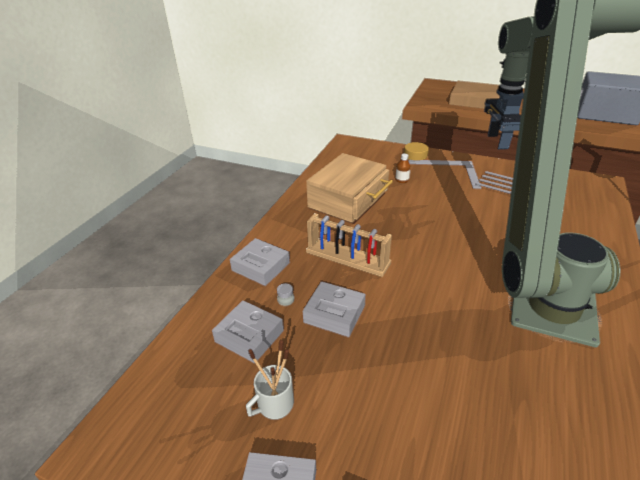

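View pics/top0.png

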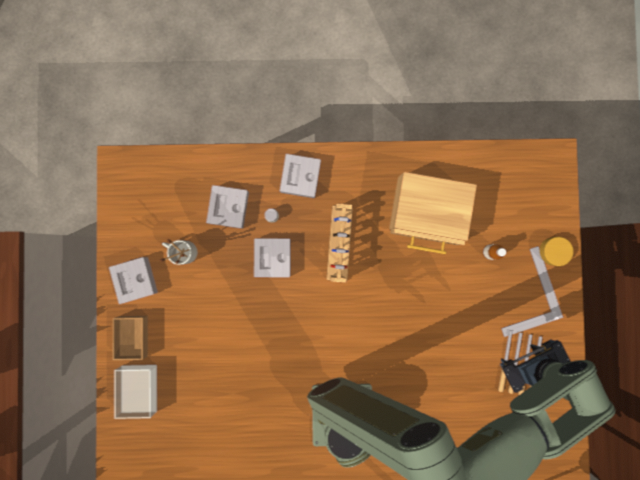

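The scene shows four die-like blocks. In the top view they are at (272,258), (300,175), (227,206) and (131,280). The (272,258) block is nearest the base and has the jar (271,215) beyond it, so it's the die I want. In the side view it is at (334,307). The handle bar is at top (427,250) and side (381,190).

```bash
cat > h.py <<'E'
import numpy as np, cv2
from workcell import env
from scipy.optimize import least_squares
def proj(n,P):
    m=env.camera_model(n);c=m["camera_from_world"]@np.append(P,1)
    return np.array([m["cx"]+m["fx"]*c[0]/-c[2], m["cy"]+m["fy"]*-c[1]/-c[2]])
def plane(n,uv,z):
    return least_squares(lambda p:proj(n,[p[0],p[1],z])-uv,[500,0]).x
def tri(t,s):
    r=least_squares(lambda P:np.r_[proj("top",P)-t,proj("side",P)-s],[500,0,50]);return r.x,np.abs(r.fun).max()
def crop(n,box,k,f,img=None):
    im=env.grab_frame(n)[:,:,::-1] if img is None else cv2.imread(img)
    x0,y0,x1,y1=box;o=cv2.resize(im[y0:y1,x0:x1],None,fx=k,fy=k,interpolation=cv2.INTER_CUBIC);cv2.imwrite("pics/"+f,o)
E
python3 - <<'E'
from h import *
import cv2
a=cv2.imread("pics/top0.png");b=cv2.imread("pics/side0.png")
R=lambda im,x0,y0,x1,y1,k:cv2.resize(im[y0:y1,x0:x1],None,fx=k,fy=k,interpolation=cv2.INTER_CUBIC)
L=R(a,250,230,300,284,5); M=R(b,298,278,373,338,5)   # 250x270, 375x300
N=R(a,385,165,480,260,4) ; O=R(b,300,150,400,225,4) # 380x380 , 400x300
c=np.zeros((600,800,3),np.uint8)
c[:270,:250]=L;c[:300,260:635]=M
N=R(a,385,205,480,260,4);c[300:520,:380]=N;c[300:600,390:790]=O
cv2.imwrite("pics/c1.png",c)
E
```

```text
(no output)
```

View pics/c1.png

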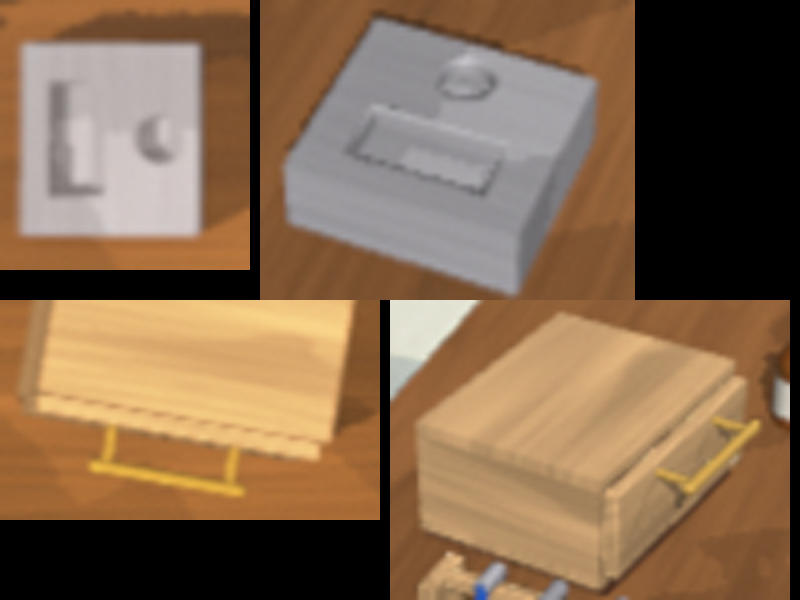

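Run:
```python
from h import *
np.set_printoptions(precision=1,suppress=True)
def o(u,v,k,x0,y0,cx,cy): return np.array([(u-cx+.5)/k-.5+x0,(v-cy+.5)/k-.5+y0])
T=lambda u,v:o(u,v,5,250,230,0,0); S=lambda u,v:o(u,v,5,298,278,260,0)
N=lambda u,v:o(u,v,4,385,205,0,300); O=lambda u,v:o(u,v,4,300,150,390,300)
def grp(name,ts,ss):
    P=[]
    for t,s in zip(ts,ss):
        p,e=tri(t,s);P.append(p);print(name,p,round(e,2))
    P=np.array(P);print(' mean',P.mean(0));return P
h=grp("hollow",[T(*q) for q in[(102,80),(102,195),(49,195),(49,80)]],[S(*q) for q in[(375,105),(510,150),(485,192),(347,152)]])
d=grp("die",[T(*q) for q in[(200,43),(201,236),(18,236),(20,43)]],[S(*q) for q in[(378,15),(597,80),(520,232),(287,160)]])
for n,P in(("h",h),("d",d)):
    a=P[0]-P[1]+P[3]-P[2];print(n,"yaw",np.degrees(np.arctan2(a[1],a[0])),"len",np.linalg.norm(a)/2,"w",np.linalg.norm(P[0]-P[3]))
b=grp("bar",[N(92,466),N(242,491)],[O(688,488),O(756,426)])
a=b[0]-b[1];print("yaw",np.degrees(np.arctan2(-a[0],a[1])),np.linalg.norm(a))
c=grp("chest front top",[N(38,400),N(333,440)],[O(603,490),O(735,358)])
a=c[0]-c[1];print("yaw",np.degrees(np.arctan2(-a[0],a[1])),np.linalg.norm(a))
# rack rough
for uv in[(331,205),(352,205),(349,281),(328,281)]: print("rack z110",plane("top",uv,110))
for n,uv in(("bottle",(492,253)),("jar",(271,215)),("mug",(179,252))): print(n,plane("top",uv,60))
```

```text
hollow [582.6 236.5  46.4] 0.42
hollow [505.2 238.1  42.9] 0.21
hollow [505.9 273.6  46.8] 0.2
hollow [583.3 272.6  45.6] 0.37
 mean [544.2 255.2  45.4]
die [607.6 170.   45.3] 0.14
die [477.9 171.8  42.5] 0.29
die [479.3 294.8  49.7] 0.04
die [608.8 291.7  48.7] 0.34
 mean [543.4 232.   46.5]
h yaw -0.9618645169453116 len 77.41084175276842 w 36.17232883454796
d yaw -1.0748192056984125 len 129.6431536544949 w 121.80003673298908
bar [ 575.4 -220.6   96.7] 0.25
bar [ 552.  -345.1   92.2] 0.0
 mean [ 563.7 -282.8   94.4]
yaw -10.630003073664385 126.78018224948966
chest front top [ 632.  -174.4  109.6] 0.92
chest front top [ 592.4 -413.1  117.3] 0.05
 mean [ 612.2 -293.7  113.5]
yaw -9.424192571366966 242.1479638698746
rack z110 [713.1  29.6]
rack z110 [712.  -39.1]
rack z110 [464.3 -24.6]
rack z110 [465.4  43.7]
bottle [ 546.9 -512.4]
jar [687.2 231.1]
mug [567.3 542.2]
```

```bash
cat >> h.py <<'E'
def go(x,y,z,yaw):
    "remaining move to TCP target: tool axes units, spin units (pointing down)"
    s=env.state();p=np.deg2rad(s["ee_rot"][2]);d=np.array([x,y,z])-s["ee_pos"]
    print("t",round(s["time_s"],1),"pos",s["ee_pos"].round(1),"rot",s["ee_rot"].round(1),"F",s["force"].round(1),"w",round(s["gripper_width"],1),"gf",round(s["gripper_force"],1))
    print("units",(np.array([np.cos(p)*d[0]+np.sin(p)*d[1],np.sin(p)*d[0]-np.cos(p)*d[1],-d[2]])/30).round(2),"spin",round(-(((yaw-s["ee_rot"][2]+90)%180)-90)/8,2))
E
python3 -m jog '{"jaw":[60,40,27,27,27,27,27,27],"slide":[[0,0,0],[0,0,0],[0,0,0],[0,0,0],[0,0,0],[0,0,0],[0,0,0],[0,0,0]],"spin":[-1,-1,-1,-1,-1,-1,-0.95,0]}'
python3 -c "
from h import *
go(564,-283,180,80)"
```

```text
time_s: 0.9
ee_pos: [237.4, -523.4, 181.5]
ee_rot: [-180.0, -0.0, 80.0]
force: [0.3, -0.1, -0.5]
gripper_width: 30.3
gripper_force: 0.0
t 0.9 pos [ 237.4 -523.4  181.5] rot [-180.   -0.   80.] F [ 0.3 -0.1 -0.5] w 30.3 gf 0.0
units [9.78 9.33 0.05] spin -0.0
```

```bash
python3 -m jog '{"jaw":[27,27,27,27,27,27,27,27,27,27],"slide":[[0.98,0.93,0],[0.98,0.93,0],[0.98,0.93,0],[0.98,0.93,0],[0.98,0.93,0],[0.98,0.93,0],[0.98,0.93,0],[0.98,0.93,0],[0.98,0.93,0],[0.98,0.93,0]],"spin":[0,0,0,0,0,0,0,0,0,0]}'
python3 -m jog '{"jaw":[27,27,27],"slide":[[0,0,0.3],[0,0,0.5],[0,0,0]],"spin":[0,0,0]}'
python3 - <<'E'
from h import *
go(564,-283,76,80)
crop("side",(320,120,420,195),8,"s2.png")
crop("top",(380,190,480,265),8,"t2.png")
a=cv2.imread("pics/s2.png");b=cv2.imread("pics/t2.png")
cv2.imwrite("pics/c2.png",cv2.resize(np.vstack([a,b]),None,fx=.5,fy=.5))
E
```

```text
time_s: 1.9
ee_pos: [564.4, -281.4, 181.7]
ee_rot: [-180.0, 0.0, 79.8]
force: [0.9, -0.8, 0.4]
gripper_width: 27.0
gripper_force: 0.0
time_s: 2.2
ee_pos: [561.6, -281.8, 155.3]
ee_rot: [-179.7, -0.1, 79.9]
force: [-0.0, 0.9, -0.5]
gripper_width: 27.1
gripper_force: 0.0
t 2.2 pos [ 561.6 -281.8  155.3] rot [-1.797e+02 -1.000e-01  7.990e+01] F [-0.   0.9 -0.5] w 27.1 gf 0.0
units [-0.02  0.09  2.64] spin -0.01
```

View pics/c2.png

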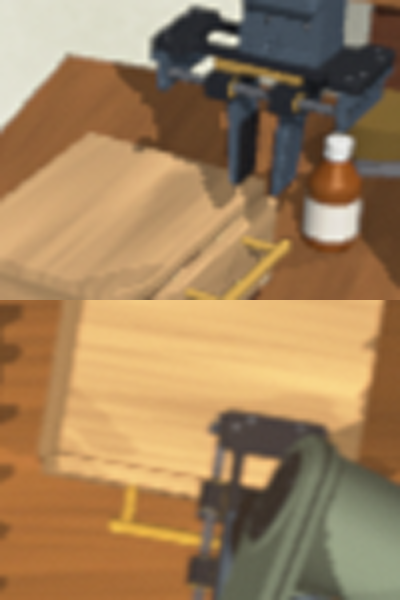

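The crops show the fingers (side crop, tips at (238,185) and (278,192)) hanging over the bar, with the open side of the hand straddling its line. The position is consistent, so I'll go down.

```bash
python3 -m jog '{"jaw":[27,27,27,27,27,27,27],"slide":[[0,0.07,0],[0,0,0.4],[0,0,0.4],[0,0,0.4],[0,0,0.4],[0,0,0],[0,0,0]],"spin":[0,0,0,0,0,0,0]}'
python3 -m jog '{"jaw":[27,27,27,27,27],"slide":[[0,0,0.4],[0,0,0.4],[0,0,0.2],[0,0,0],[0,0,0]],"spin":[0,0,0,0,0]}'
python3 -c "
from h import *
go(564,-283,76,80)"
```

```text
time_s: 3.0
ee_pos: [565.3, -282.9, 109.5]
ee_rot: [-180.0, -0.0, 80.0]
force: [-0.2, 0.4, -0.2]
gripper_width: 26.8
gripper_force: 0.0
time_s: 3.5
ee_pos: [565.4, -283.0, 79.8]
ee_rot: [-180.0, 0.0, 80.0]
force: [0.5, 0.4, -1.2]
gripper_width: 27.2
gripper_force: 0.0
t 3.5 pos [ 565.4 -283.    79.8] rot [-180.    0.   80.] F [ 0.5  0.4 -1.2] w 27.2 gf 0.0
units [-0.01 -0.05  0.13] spin -0.0
```

Close gently on the bar.

```bash
python3 -m jog '{"jaw":[22,18,14,10,5,5,5],"slide":[[0,0,0.1],[0,0,0],[0,0,0],[0,0,0],[0,0,0],[0,0,0],[0,0,0]],"spin":[0,0,0,0,0,0,0]}' 15
```

```text
time_s: 4.2
ee_pos: [565.4, -283.0, 77.0]
ee_rot: [180.0, 0.0, 80.0]
force: [0.3, -0.1, 1.1]
gripper_width: 4.9
gripper_force: 0.0
```

Run:
```python
from h import *
crop("side",(330,120,430,195),8,"s3.png")
print(proj("side",[564,-283,95]),proj("side",env.state()["ee_pos"]))
```

```text
[382.92458207 188.47614824] [382.20308524 192.89331105]
```

View pics/s3.png

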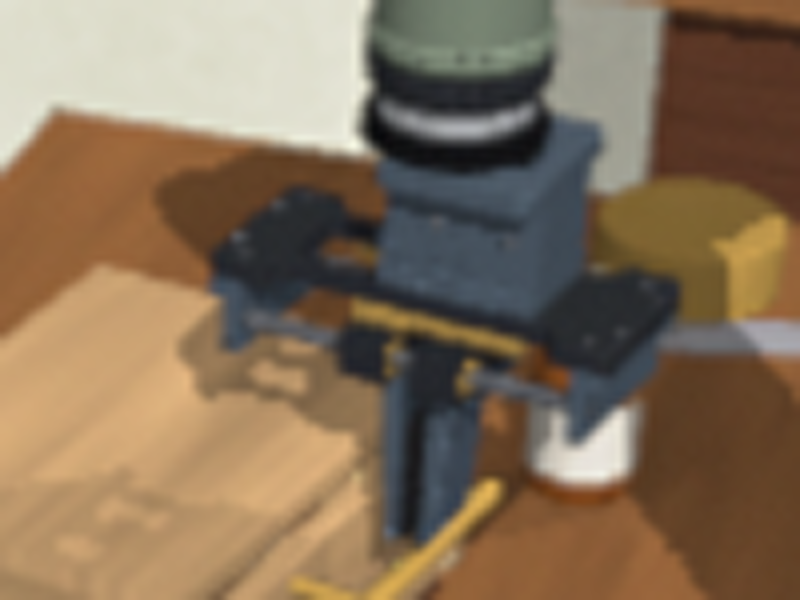

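The bar is not between the fingers. I'll overlay predicted points on an enlargement to see why.

Run:
```python
from h import *
im=env.grab_frame("side")[:,:,::-1]; im2=im.copy()
x0,y0,x1,y1=368,165,398,200;k=17
o=cv2.resize(im[y0:y1,x0:x1],None,fx=k,fy=k,interpolation=cv2.INTER_NEAREST);o2=o.copy()
p=env.state()["ee_pos"];print(p)
a=np.deg2rad(80);tx=np.array([np.cos(a),np.sin(a),0]);ty=np.array([np.sin(a),-np.cos(a),0])
def dot(P,c):
    u=proj("side",P);q=tuple(int(v) for v in (u-[x0,y0]+.5)*k);cv2.circle(o2,q,4,c,-1)
for s in(-16,16):
    for g in(-16,-2.5,2.5,16):
        dot(p+ty*g+tx*s,(0,0,255)); dot(p+ty*g+tx*s+[0,0,20],(255,0,255))
for b in np.linspace(-60,60,7): dot(np.array([564,-283,95])+tx*b,(0,255,0))
cv2.imwrite("pics/o3.png",cv2.resize(np.hstack([o,o2])[:590],None,fx=.78,fy=1))
```

```text
[ 565.41805052 -282.9974425    76.96191349]
```

View pics/o3.png

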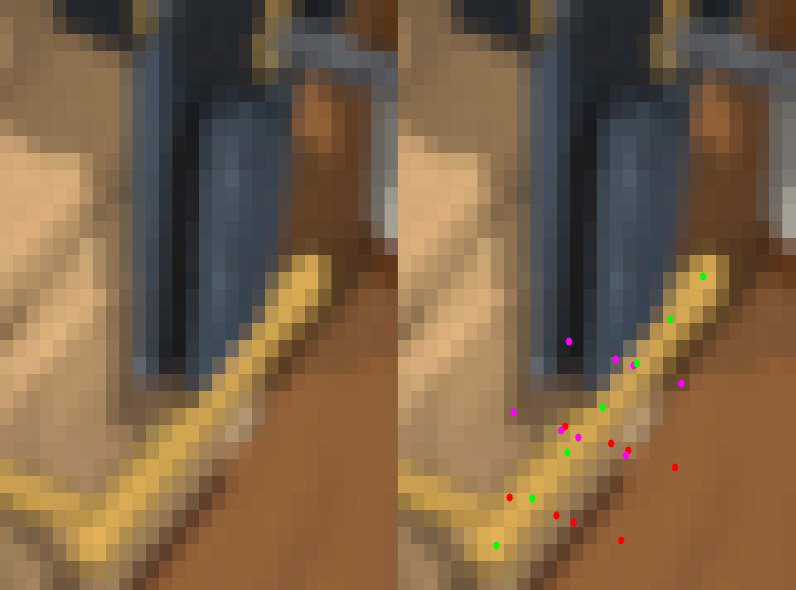

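```bash
python3 - <<'E'
from h import *
p=np.array([561.6,-281.8,155.3]);a=np.deg2rad(80);tx=np.array([np.cos(a),np.sin(a),0]);ty=np.array([np.sin(a),-np.cos(a),0])
for s in(-16,0,16):
    for g in(-27,-13.5,13.5,27): print(s,g,(proj("side",p+tx*s+ty*g)-[320,120]).round(1)*4)
s=env.state();print(s["qpos"].round(2),s["force"],s["torque"])
E
python3 -m jog '{"jaw":[27,27,27,27,27],"slide":[[0,0,0],[0,0,0],[0,0,0],[0,0,0],[0,0,0]],"spin":[0,0,0,0,0]}'
python3 -m jog '{"jaw":[27,27,27,27,27],"slide":[[0,0,-0.5],[0,0,-0.5],[0,0,-0.5],[0,0,0],[0,0,0]],"spin":[0,0,0,0,0]}'
python3 -c "
from h import *
crop('side',(350,130,410,190),10,'s4.png')
print(env.state()['ee_pos'],(proj('side',env.state()['ee_pos'])-[350,130])*10)"
```

```text
-16 -27 [296.4 212.8]
-16 -13.5 [281.6 208.8]
-16 13.5 [252.4 200.8]
-16 27 [238.  196.8]
0 -27 [288.4 221.2]
0 -13.5 [273.2 216.8]
0 13.5 [244.  208.8]
0 27 [229.6 204.8]
16 -27 [280.  229.6]
16 -13.5 [264.8 225.2]
16 13.5 [235.6 217.2]
16 27 [220.8 213.2]
[-2.763e+01  2.784e+01  9.031e+01 -1.000e-02  6.184e+01 -1.762e+01] [ 0.27367541  0.26499037 -0.03169329] [-0.0249048  -0.05938188  0.00462329]
time_s: 4.8
ee_pos: [565.4, -283.0, 77.0]
ee_rot: [180.0, 0.0, 80.0]
force: [-0.2, 0.1, -0.0]
gripper_width: 27.1
gripper_force: 0.0
time_s: 5.3
ee_pos: [565.3, -283.0, 121.8]
ee_rot: [180.0, 0.0, 80.0]
force: [0.6, 0.0, -0.0]
gripper_width: 26.8
gripper_force: 0.0
[ 564.94135757 -282.74215588  121.20320866] [331.23581735 518.04743468]
```

View pics/s4.png

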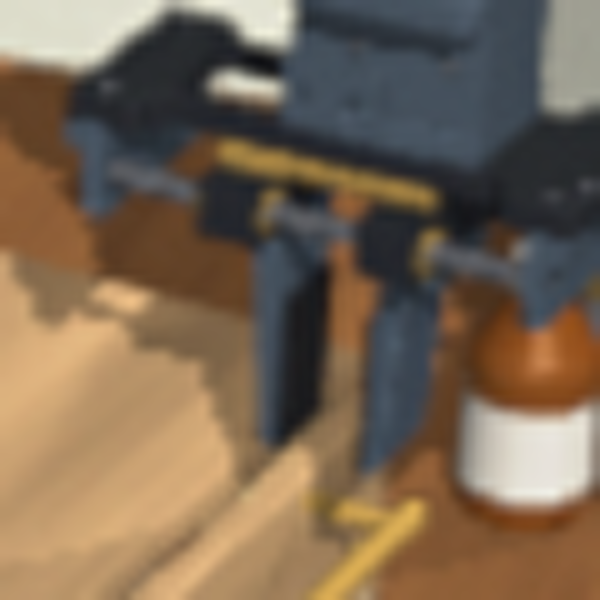

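The fingers in this crop end at (275,445) and (370,470), well above where the reported TCP projects, (331,518). They really sit about 20 mm higher than assumed and shut just above the bar. I'll go about 22 mm lower and close again, watching the width.

```bash
python3 -m jog '{"jaw":[27,27,27,27,27,27,27,27],"slide":[[0,-0.03,0.5],[0,0,0.5],[0,0,0.5],[0,0,0.2],[0,0,0.2],[0,0,0.2],[0,0,0.1],[0,0,0]],"spin":[0,0,0,0,0,0,0,0]}'
python3 -m jog '{"jaw":[22,18,14,10,6,4,4],"slide":[[0,0,0],[0,0,0],[0,0,0],[0,0,0],[0,0,0],[0,0,0],[0,0,0]],"spin":[0,0,0,0,0,0,0]}' 15
```

```text
time_s: 6.15
ee_pos: [564.4, -282.8, 55.8]
ee_rot: [-180.0, -0.0, 80.0]
force: [-1.0, 0.5, -0.2]
gripper_width: 27.0
gripper_force: 0.0
time_s: 6.85
ee_pos: [564.8, -282.9, 56.3]
ee_rot: [180.0, 0.0, 80.0]
force: [0.1, -0.1, 1.0]
gripper_width: 11.1
gripper_force: 15.0
```

The grip is on the bar (11.1 mm). Now I'll pull the drawer out.

```bash
python3 -m jog '{"jaw":[4,4,4,4,4,4,4,4,4,4],"slide":[[0,-0.2,0],[0,-0.4,0],[0,-0.5,0],[0,-0.5,0],[0,-0.5,0],[0,-0.5,0],[0,-0.5,0],[0,-0.5,0],[0,-0.4,0],[0,0,0]],"spin":[0,0,0,0,0,0,0,0,0,0]}' 25
python3 -m jog '{"jaw":[4,4,4,4],"slide":[[0,-0.2,0],[0,-0.15,0],[0,0,0],[0,0,0]],"spin":[0,0,0,0]}'
```

```text
time_s: 7.85
ee_pos: [442.7, -259.1, 56.2]
ee_rot: [-179.7, -0.2, 79.9]
force: [-0.1, 6.6, 5.8]
gripper_width: 10.4
gripper_force: 25.0
time_s: 8.25
ee_pos: [433.9, -257.4, 56.2]
ee_rot: [-179.8, -0.2, 79.9]
force: [-0.2, 6.7, 6.7]
gripper_width: 10.4
gripper_force: 25.0
```

```bash
python3 -m jog '{"jaw":[20,27,27,27,27,27,27,27,27,27],"slide":[[0,0,0],[0,0,0],[0,0,-0.3],[0,0,-0.6],[0,0,-1],[0,0,-1],[0,0,-1],[0,-0.5,-0.6],[0,-1,0],[0,-1,0]],"spin":[0,0,0,0,0,0,0,0,0,0]}'
python3 -m jog '{"jaw":[27,27,27],"slide":[[0,-1,0],[0,-0.7,0],[0,0,0]],"spin":[0,0,0]}'
python3 - <<'E'
from h import *
a=env.grab_frame("side")[:,:,::-1];b=env.grab_frame("top")[:,:,::-1]
cv2.imwrite("pics/side5.png",a);cv2.imwrite("pics/top5.png",b)
R=lambda im,x0,y0,x1,y1,k:cv2.resize(im[y0:y1,x0:x1],None,fx=k,fy=k,interpolation=cv2.INTER_CUBIC)
cv2.imwrite("pics/c5.png",np.hstack([R(b,385,225,465,310,5),R(a,340,155,420,240,5)]))
E
```

```text
time_s: 9.25
ee_pos: [361.4, -247.3, 191.9]
ee_rot: [179.9, 0.1, 80.0]
force: [-0.2, 0.0, 0.3]
gripper_width: 26.9
gripper_force: 0.0
time_s: 9.55
ee_pos: [309.4, -237.6, 191.4]
ee_rot: [-180.0, 0.0, 79.9]
force: [0.8, 0.0, -0.1]
gripper_width: 26.9
gripper_force: 0.0
```

View pics/c5.png

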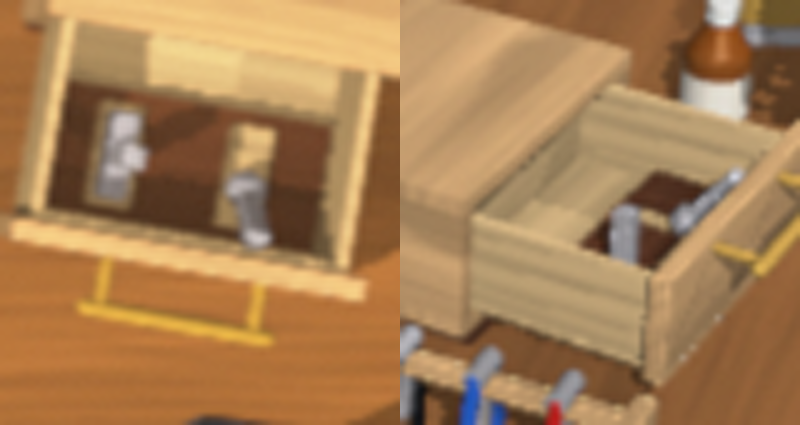

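The top crop shows the bar punch upright in the left (+y) pocket: foot x 103–140, y 110–200, shank top at about (132,156), and side view at about (627,211). The round-footed punch has tipped and leans against the drawer front ((250,215) top, (710,200) side). It is still inside the drawer. I'll triangulate the bar punch.

```bash
python3 - <<'E'
from h import *
np.set_printoptions(precision=1,suppress=True)
T=lambda u,v:np.array([385+(u+.5)/5-.5,225+(v+.5)/5-.5]);S=lambda u,v:np.array([340+(u-399.5)/5-.5,155+(v+.5)/5-.5])
print("shank top",tri(T(132,156),S(627,211)))
print("foot ends z49",plane("top",T(120,110),49),plane("top",T(115,200),49))
b=[tri(T(80,308),S(0,0))[0]]
print("bar",plane("top",T(80,308),95),plane("top",T(270,341),95))
print("round shank top?",tri(T(257,240),S(738,175)))
for p in[(70,25),(45,215),(375,75),(345,265)]:print("wall z100",plane("top",T(*p),100))
E
cat >> h.py <<'E'
E
python3 -c "
from h import *
go(490,-226,191,80)"
```

```text
shank top (array([ 542.3, -231.2,   97. ]), np.float64(0.10123460512556903))
foot ends z49 [ 573.  -233.8] [ 512.1 -228.9]
bar [ 443.4 -194.9] [ 419.8 -319.2]
round shank top? (array([ 486.2, -313.8,   89.4]), np.float64(0.1301120051452358))
wall z100 [ 629.4 -191.7]
wall z100 [ 505.  -172.4]
wall z100 [ 593.3 -391.6]
wall z100 [ 469.1 -368.4]
t 9.7 pos [ 312.2 -238.7  191.6] rot [1.799e+02 1.000e-01 8.000e+01] F [ 0.5 -1.7  0.2] w 27.0 gf 0.0
units [1.45 5.76 0.02] spin -0.01
```

```bash
python3 -m jog '{"jaw":[40,40],"slide":[[0,0,0],[0,0,0]],"spin":[-0.62,0]}'
python3 -c "
from h import *
go(542,-227,130,85)"
```

```text
time_s: 9.85
ee_pos: [313.0, -238.7, 191.1]
ee_rot: [180.0, 0.0, 85.0]
force: [-1.7, 0.3, -0.4]
gripper_width: 39.1
gripper_force: 0.0
t 9.8 pos [ 313.  -238.7  191.1] rot [180.   0.  85.] F [-1.7  0.3 -0.4] w 39.1 gf 0.0
units [1.06 7.57 2.04] spin -0.0
```

```bash
python3 -m jog '{"jaw":[40,40,40,40,40,40,40,40,40,40],"slide":[[0.26,0.9,0],[0.2,0.9,0],[0.2,0.9,0],[0.2,0.9,0],[0.2,0.9,0],[0,0.9,0],[0,0.9,0],[0,0.8,0],[0,0.47,0],[0,0,0]],"spin":[0,0,0,0,0,0,0,0,0,0]}'
python3 -m jog '{"jaw":[40,40,40,40,40,40],"slide":[[0,0,0.5],[0,0,0.5],[0,0,0.5],[0,0,0.5],[0,0,0],[0,0,0]],"spin":[0,0,0,0,0,0]}'
python3 - <<'E'
from h import *
go(542,-227,39,85)
a=env.grab_frame("side")[:,:,::-1].copy();cv2.imwrite("pics/side6.png",a)
x0,y0,x1,y1=355,150,405,220;k=8
o=cv2.resize(a[y0:y1,x0:x1],None,fx=k,fy=k,interpolation=cv2.INTER_CUBIC);o2=o.copy()
p=env.state()["ee_pos"];c=np.deg2rad(85);tx=np.array([np.cos(c),np.sin(c),0]);ty=np.array([np.sin(c),-np.cos(c),0])
for dz,col in((0,(0,0,255)),(23,(0,255,0))):
  for s in(-16,16):
    for g in(-20,20):
      u=(proj("side",p+tx*s+ty*g+[0,0,dz])-[x0,y0]+.5)*k;cv2.circle(o2,tuple(int(v) for v in u),4,col,-1)
      print(dz,s,g,u.round())
cv2.imwrite("pics/c6.png",np.hstack([o,o2]))
E
```

```text
time_s: 10.85
ee_pos: [543.2, -226.5, 189.9]
ee_rot: [-180.0, -0.0, 84.9]
force: [-1.2, 0.0, -0.5]
gripper_width: 39.7
gripper_force: 0.0
time_s: 11.45
ee_pos: [540.7, -226.5, 131.1]
ee_rot: [-180.0, 0.0, 84.9]
force: [-0.1, 0.1, 0.1]
gripper_width: 39.7
gripper_force: 0.0
t 11.4 pos [ 540.7 -226.5  131.1] rot [-180.     0.    84.9] F [-0.1  0.1  0.1] w 39.7 gf 0.0
units [-0.01  0.04  3.07] spin -0.01
0 -16 -20 [309. 305.]
0 -16 20 [217. 283.]
0 16 -20 [281. 342.]
0 16 20 [188. 320.]
23 -16 -20 [313. 256.]
23 -16 20 [220. 234.]
23 16 -20 [285. 293.]
23 16 20 [191. 271.]
```

View pics/c6.png

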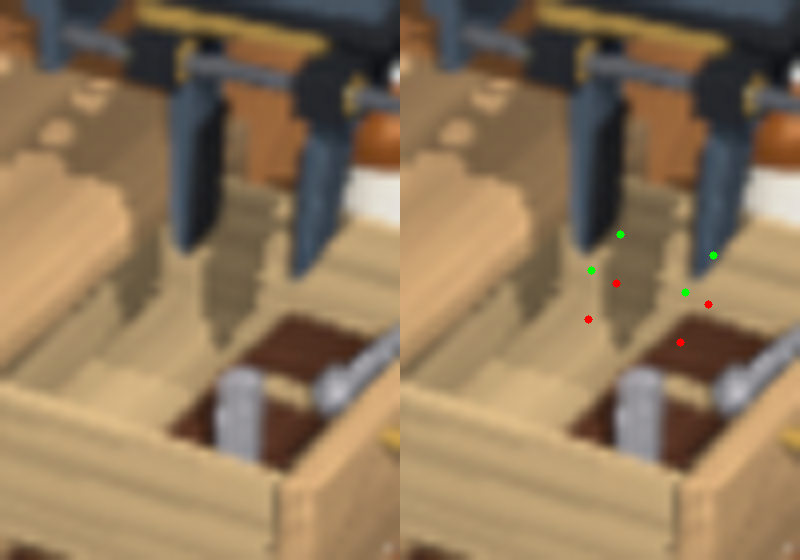

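In the crop, the finger tips are at (188,252) and (295,279), with the punch shank top at (240,372). They sit about 23–25 mm above and a few mm to the -y side of the reported TCP. I'll allow for that, go down and close.

```bash
python3 -m jog '{"jaw":[40,40,40,40,40,40,40,40,40],"slide":[[0.1,0.05,0.3],[0,0,0.4],[0,0,0.4],[0,0,0.4],[0,0,0.4],[0,0,0.4],[0,0,0.4],[0,0,0.35],[0,0,0]],"spin":[0,0,0,0,0,0,0,0,0]}'
python3 -m jog '{"jaw":[34,28,22,18,14,10,10,10],"slide":[[0,0,0],[0,0,0],[0,0,0],[0,0,0],[0,0,0],[0,0,0],[0,0,0],[0,0,0]],"spin":[0,0,0,0,0,0,0,0]}' 35
```

```text
time_s: 12.4
ee_pos: [541.5, -223.2, 37.6]
ee_rot: [-179.8, -0.1, 85.0]
force: [1.1, -0.1, -0.3]
gripper_width: 40.1
gripper_force: 0.0
time_s: 13.2
ee_pos: [543.2, -223.9, 39.9]
ee_rot: [179.9, 0.0, 85.0]
force: [0.8, 0.7, 4.1]
gripper_width: 14.2
gripper_force: 35.0
```

```bash
python3 -m jog '{"jaw":[10,10,10,10,10,10,10,10,10],"slide":[[0,0,-0.1],[0,0,-0.3],[0,0,-0.6],[0,0,-0.8],[0,0,-0.8],[0,0,-0.8],[0,0,-0.8],[0,0,-0.6],[0,0,-0.3]],"spin":[0,0,0,0,0,0,0,0,0]}' 45
python3 - <<'E'
from h import *
go(544,255,190,89)
a=env.grab_frame("side")[:,:,::-1]
cv2.imwrite("pics/side7.png",a);cv2.imwrite("pics/top7.png",env.grab_frame("top")[:,:,::-1])
E
```

```text
time_s: 14.1
ee_pos: [543.0, -223.9, 194.4]
ee_rot: [179.9, 0.0, 85.0]
force: [0.2, -0.1, -2.6]
gripper_width: 13.9
gripper_force: 45.0
t 14.1 pos [ 543.  -223.9  194.4] rot [179.9   0.   85. ] F [ 0.2 -0.1 -2.6] w 13.9 gf 45.0
units [15.9  -1.37  0.15] spin -0.51
```

```bash
python3 -m jog '{"jaw":[10,10,10,10,10,10,10,10,10,10],"slide":[[0.2,0,0],[0.4,0,0],[0.6,0,0],[0.8,0,0],[0.8,-0.1,0],[0.8,-0.1,0],[0.8,-0.1,0],[0.8,-0.1,0],[0.8,-0.1,0],[0.8,-0.1,0]],"spin":[-0.1,-0.1,-0.1,-0.1,-0.1,0,0,0,0,0]}'
python3 -m jog '{"jaw":[10,10,10,10,10,10,10,10,10,10],"slide":[[0.8,0,0],[0.8,0,0],[0.8,0,0],[0.8,0,0],[0.8,0,0],[0.8,0,0],[0.8,0,0],[0.8,0,0],[0.6,0,0],[0.4,0,0]],"spin":[0,0,0,0,0,0,0,0,0,0]}'
python3 -c "
from h import *
go(545,262,194,89)"
```

```text
time_s: 15.2
ee_pos: [530.3, -16.9, 191.9]
ee_rot: [-179.9, -0.0, 89.0]
force: [-0.1, -0.4, -2.3]
gripper_width: 14.0
gripper_force: 45.0
time_s: 16.2
ee_pos: [534.0, 204.9, 191.8]
ee_rot: [-179.9, -0.0, 89.1]
force: [-0.3, 0.3, -2.8]
gripper_width: 13.9
gripper_force: 45.0
t 16.2 pos [534.  204.9 191.8] rot [-179.9   -0.    89.1] F [-0.3  0.3 -2.8] w 13.9 gf 45.0
units [ 1.91  0.34 -0.07] spin 0.01
```

```bash
python3 -m jog '{"jaw":[10,10,10,10,10,10,10],"slide":[[0.6,0.1,0],[0.5,0.1,0],[0.4,0.1,0],[0.3,0.04,0],[0.1,0,0.2],[0,0,0.5],[0,0,0.6]],"spin":[0,0,0,0,0,0,0]}'
python3 -m jog '{"jaw":[10,10,10,10,10,10,10,10],"slide":[[0,0,0.6],[0,0,0.6],[0,0,0.5],[0,0,0.4],[0,0,0.3],[0,0,0.2],[0,0,0.1],[0,0,0]],"spin":[0,0,0,0,0,0,0,0]}'
python3 - <<'E'
from h import *
go(545,262,65,89)
a=env.grab_frame("side")[:,:,::-1].copy();b=env.grab_frame("top")[:,:,::-1].copy()
cv2.imwrite("pics/side8.png",a);cv2.imwrite("pics/top8.png",b)
k=8
o=cv2.resize(a[265:335,295:375][:70],None,fx=k,fy=k,interpolation=cv2.INTER_CUBIC)
t=cv2.resize(b[225:295,245:315],None,fx=k//2,fy=k//2,interpolation=cv2.INTER_CUBIC)
c=np.zeros((560,800,3),np.uint8);c[:,:640]=o;c[:160,640:]=t[40:200,60:220];cv2.imwrite("pics/c8.png",c)
print("target foot corners, underside z55:")
w=np.deg2rad(-1);ex=np.array([np.cos(w),np.sin(w),0]);ey=np.array([-np.sin(w),np.cos(w),0])
for z in(55,65,74,84):
  for s in(-30,30):
    for g in(10,-10): print(z,s,g,((proj("side",np.array([544.2,255.2,z])+ex*s+ey*g)-[295,265]+.5)*k).round())
E
```

```text
time_s: 16.9
ee_pos: [546.9, 259.1, 153.2]
ee_rot: [179.9, -0.0, 88.9]
force: [0.2, 0.4, -2.8]
gripper_width: 13.7
gripper_force: 45.0
time_s: 17.7
ee_pos: [546.6, 259.3, 72.4]
ee_rot: [180.0, 0.0, 89.0]
force: [-0.7, -0.1, -2.8]
gripper_width: 14.0
gripper_force: 45.0
t 17.7 pos [546.6 259.3  72.4] rot [180.   0.  89.] F [-0.7 -0.1 -2.8] w 14.0 gf 45.0
units [ 0.09 -0.05  0.25] spin -0.01
target foot corners, underside z55:
55 -30 10 [368. 370.]
55 -30 -10 [390. 328.]
55 30 10 [196. 318.]
55 30 -10 [220. 277.]
65 -30 10 [368. 348.]
65 -30 -10 [390. 306.]
65 30 10 [195. 297.]
65 30 -10 [219. 256.]
74 -30 10 [368. 328.]
74 -30 -10 [391. 286.]
74 30 10 [194. 277.]
74 30 -10 [219. 236.]
84 -30 10 [368. 306.]
84 -30 -10 [391. 264.]
84 30 10 [193. 255.]
84 30 -10 [218. 214.]
```

View pics/c8.png

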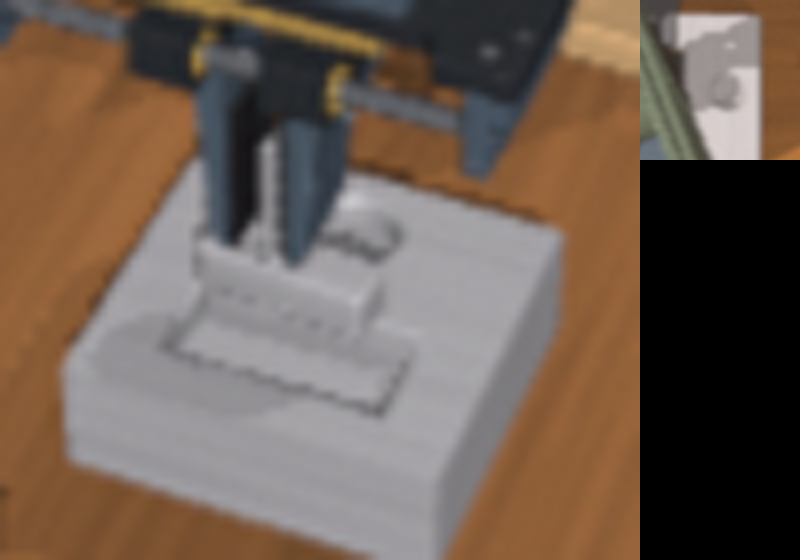

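The foot hangs over the hollow: the front face runs from about (197,257) to (365,315) in the crop, and the hollow's near corners are at (165,345) and (385,415). To get more precision than by eye, I'll fit the foot's edges in the saved frames, and the die's in the first one.

```bash
cat > fit.py <<'E'
from h import *
from scipy.ndimage import map_coordinates
from scipy.optimize import differential_evolution
np.set_printoptions(precision=1,suppress=True)
M=env.camera_model("side");C=M["camera_from_world"]
def P(X):
    c=X@C[:3,:3].T+C[:3,3];return np.c_[M["cx"]+M["fx"]*c[:,0]/-c[:,2],M["cy"]+M["fy"]*c[:,1]/c[:,2]]
def segs(hx,hy,z0,z1,fr):
    t=np.linspace(.08,.92,30)[:,None];A=lambda *q:np.array(q,float)
    # visible: +y face, -x face, top
    E=[(A(-hx,hy,z0),A(hx,hy,z0)),(A(-hx,hy,z1),A(hx,hy,z1)),(A(-hx,hy,z0),A(-hx,hy,z1)),(A(hx,hy,z0),A(hx,hy,z1)),(A(-hx,hy,z1),A(-hx,-hy,z1)),(A(-hx,hy,z0),A(-hx,-hy,z0)),(A(-hx,-hy,z0),A(-hx,-hy,z1))]
    return [a+(b-a)*t for a,b in E]
def fit(f,S,x,y,yaw,z=0,r=12,ry=8):
    g=cv2.GaussianBlur(cv2.imread(f),(0,0),.7).astype(float)
    gx=[cv2.Sobel(g[:,:,i],-1,1,0) for i in range(3)];gy=[cv2.Sobel(g[:,:,i],-1,0,1) for i in range(3)]
    def sc(p):
        w=np.deg2rad(p[2]);R=np.array([[np.cos(w),-np.sin(w),0],[np.sin(w),np.cos(w),0],[0,0,1]]);v=0
        for s in S:
            q=P(s@R.T+[p[0],p[1],z]);d=q[-1]-q[0];n=np.array([-d[1],d[0]])/np.linalg.norm(d)
            m=sum(np.abs(map_coordinates(gx[i],[q[:,1],q[:,0]],order=1)*n[0]+map_coordinates(gy[i],[q[:,1],q[:,0]],order=1)*n[1]) for i in range(3))
            v+=np.minimum(m,250).mean()*np.sqrt(np.linalg.norm(d))
        return -v
    r=differential_evolution(sc,[(x-r,x+r),(y-r,y+r),(yaw-ry,yaw+ry)],seed=1,popsize=25,tol=1e-6);return r.x,-r.fun
E
python3 - <<'E'
from fit import *
D=segs(65,60,0,45,0)
print("die",fit("pics/side0.png",D,543,232,-1),fit("pics/side8.png",D,543,232,-1))
for z in(57.5,62.5,67.5,72.5): print("foot z",z,fit("pics/side8.png",segs(30,10,0,19,0),546,252,-1,z))
for z in(174.5,179.5,184.5,189.5): print("lifted z",z,fit("pics/side7.png",segs(30,10,0,19,0),542,-231,-5,z))
E
```

```text
die (array([544.9, 233.9,  -0.3]), np.float64(7177.031038893952)) (array([544.4, 232.9,  -1.1]), np.float64(7115.802471431213))
foot z 57.5 (array([552.8, 240. ,   2.4]), np.float64(2869.6242028242286))
foot z 62.5 (array([545.3, 240. ,   5.7]), np.float64(3362.4594997486984))
foot z 67.5 (array([543.7, 243.2,   4.2]), np.float64(3403.3217606393277))
foot z 72.5 (array([542.1, 247.7,   4.2]), np.float64(3405.882217065341))
lifted z 174.5 (array([ 540.1, -242.2,    1.2]), np.float64(2947.6212631981107))
lifted z 179.5 (array([ 539.8, -243. ,   -1.9]), np.float64(3633.0284569208475))
lifted z 184.5 (array([ 541.4, -237.2,  -10.4]), np.float64(3774.309634929049))
lifted z 189.5 (array([ 539.2, -228.6,  -11. ]), np.float64(3794.4122378160723))
```

```bash
python3 -m jog '{"jaw":[10,10,10,10,10,10,10,10,10,10],"slide":[[0,0,-0.5],[0,0,-0.5],[0,-0.4,0],[0,-0.8,0],[0,-0.8,0],[0,-0.8,0],[0,-0.8,0],[0,-0.8,0],[0,-0.4,0],[0,0,0]],"spin":[0,0,0,0,0,0,0,0,0,0]}'
python3 -m jog '{"jaw":[10,10,10],"slide":[[0,0,0],[0,0,0],[0,0,0]],"spin":[0,0,0]}'
python3 - <<'E'
from fit import *
go(545,262,65,89)
cv2.imwrite("pics/side9.png",env.grab_frame("side")[:,:,::-1]);cv2.imwrite("pics/top9.png",env.grab_frame("top")[:,:,::-1])
p=env.state()["ee_pos"]
for dz in(-10,-5,0,5,10):
    z=p[2]-9.9+dz
    r,s=fit("pics/side9.png",segs(30,10,0,19,0),p[0]-.3,p[1]-7,-1,z,r=15,ry=10);print("dz",dz,"off",r[:2]-p[:2],"yaw",r[2],s)
p=np.array([543,-223.9,194.4])
for dz in(-5,0,5):
    r,s=fit("pics/side7.png",segs(30,10,0,19,0),p[0]-1,p[1]-7,-5,p[2]-9.9+dz,r=15,ry=10);print("lift dz",dz,"off",r[:2]-p[:2],"yaw",r[2],s)
E
```

```text
time_s: 18.8
ee_pos: [400.7, 261.6, 102.4]
ee_rot: [-180.0, 0.0, 89.0]
force: [0.6, 0.1, -3.4]
gripper_width: 13.7
gripper_force: 45.0
time_s: 19.1
ee_pos: [403.5, 262.0, 102.3]
ee_rot: [180.0, -0.0, 88.9]
force: [0.1, -0.3, -3.2]
gripper_width: 14.2
gripper_force: 45.0
t 19.1 pos [403.5 262.  102.3] rot [180.   -0.   88.9] F [ 0.1 -0.3 -3.2] w 14.2 gf 45.0
units [0.1 4.7 1.2] spin -0.01
dz -10 off [  2.2 -22. ] yaw -8.369528331117138 4655.591575369251
dz -5 off [  1.4 -18.1] yaw -9.138415929788222 4690.0196238914405
dz 0 off [  0.6 -13.4] yaw -9.2408643495506 4701.8705340111965
dz 5 off [-0.3 -8.7] yaw -9.312723557901586 4714.836859032872
dz 10 off [-1.2 -4. ] yaw -9.376193748057503 4727.458611697408
lift dz -5 off [  0.4 -22. ] yaw -10.09434587701671 3751.798720358641
lift dz 0 off [ -1.6 -13.3] yaw -10.372180606926864 3774.3099106293134
lift dz 5 off [-3.8 -4.7] yaw -10.98417215705502 3794.4130407153702
```

```bash
cat >> fit.py <<'E'
from scipy.spatial.transform import Rotation as Ro
def fit6(f,S,x0,lo,hi,fixed=None):
    g=cv2.GaussianBlur(cv2.imread(f),(0,0),.7).astype(float)
    gx=[cv2.Sobel(g[:,:,i],-1,1,0) for i in range(3)];gy=[cv2.Sobel(g[:,:,i],-1,0,1) for i in range(3)]
    def sc(p):
        R=Ro.from_euler('xyz',p[3:],degrees=True).as_matrix();v=0
        for s in S:
            q=P(s@R.T+p[:3]);d=q[-1]-q[0];n=np.array([-d[1],d[0]])/np.linalg.norm(d)
            m=sum(np.abs(map_coordinates(gx[i],[q[:,1],q[:,0]],order=1)*n[0]+map_coordinates(gy[i],[q[:,1],q[:,0]],order=1)*n[1]) for i in range(3))
            v+=np.minimum(m,250).mean()*np.sqrt(np.linalg.norm(d))
        return -v
    r=differential_evolution(sc,[(x0[i]+lo[i],x0[i]+hi[i]) for i in range(6)],seed=1,popsize=15,tol=1e-6,maxiter=300);return r.x,-r.fun
E
python3 - <<'E'
from fit import *
S=segs(30,10,0,19,0)
for f,p,yw in(("side9",[403.5,262,102.3],-1),("side7",[543,-223.9,194.4],-5)):
    p=np.array(p);x0=[p[0],p[1]-8,p[2]-9.9,0,0,yw]
    for n,a in(("yaw0",[15,15,.01,10,10,.01]),("roll",[15,15,.01,12,.01,10]),("all",[15,15,.01,12,12,10])):
        a=np.array(a);r,s=fit6(f"pics/{f}.png",S,x0,-a,a);print(f,n,r[:3]-p,r[3:],s.round())
# where does the image show foot corners: print residual of pure model in px for scale
E
```

```text
side9 yaw0 [  2.8 -10.5  -9.9] [10.  -8.6 -1. ] 4826.0
side9 roll [ 0.6 -8.5 -9.9] [12.  -0.  -6.6] 4841.0
side9 all [ 1.  -8.8 -9.9] [12. -1. -6.] 4842.0
side7 yaw0 [ -4.2 -10.   -9.9] [ 9.4 -4.8 -5. ] 3822.0
side7 roll [-1.6 -6.8 -9.9] [12.   0.  -9.6] 3859.0
side7 all [-3.6 -6.9 -9.9] [10.3 -5.4  0.2] 3877.0
```

Run:
```python
from fit import *
S=segs(30,10,0,19,0)
t=np.linspace(.05,.95,30)[:,None];A=lambda *q:np.array(q,float)
e=lambda a,b:a+(b-a)*t
top=[S[1],S[4]]; vert=[e(A(-30,10,6),A(-30,10,19)),e(A(30,10,6),A(30,10,19)),e(A(-30,-10,6),A(-30,-10,19))]
for f,p,yw in(("side9",[403.5,262,102.3],-1),("side8",[546.6,259.3,72.4],-1),("side7",[543,-223.9,194.4],-5)):
    p=np.array(p)
    for ry in(.01,10):
      r,s=fit(f"pics/{f}.png",top+vert,p[0],p[1]-8,yw,p[2]-9.9,r=12,ry=ry);print(f,r[:2]-p[:2],r[2],round(s))
# dump colours along a line down through the foot's +y face in side9 at predicted centre
im=cv2.imread("pics/side9.png").astype(int);c=np.array([403.5,254,92.4])
for s in(-20,0,20):
    u0,v0=P((c+[s,10,19])[None])[0];u1,v1=P((c+[s,10,0])[None])[0]
    print("s",s,"pred top v",v0.round(1),"bot v",v1.round(1),"u",u0.round(1),[tuple(im[v,int(round(u0))][::-1]) for v in range(int(v0)-8,int(v1)+5)], "from",int(v0)-8)
```

```text
side9 [-3.2  2.3] -1.01 2683
side9 [ -0.  -14.1] -11.0 2770
side8 [  2.3 -13.3] -1.0099619653989809 2310
side8 [ -1.4 -20. ] 4.579139261319833 2485
side7 [  0.5 -14. ] -5.009993500471048 2370
side7 [ -1.2 -14.9] -10.172449450153524 2398
s -20 pred top v 308.5 bot v 314.0 u 392.2 [(np.int64(145), np.int64(97), np.int64(61)), (np.int64(152), np.int64(99), np.int64(58)), (np.int64(150), np.int64(100), np.int64(64)), (np.int64(145), np.int64(127), np.int64(120)), (np.int64(157), np.int64(154), np.int64(156)), (np.int64(159), np.int64(158), np.int64(161)), (np.int64(160), np.int64(157), np.int64(161)), (np.int64(164), np.int64(161), np.int64(165)), (np.int64(170), np.int64(168), np.int64(172)), (np.int64(171), np.int64(169), np.int64(173)), (np.int64(157), np.int64(155), np.int64(159)), (np.int64(152), np.int64(149), np.int64(154)), (np.int64(150), np.int64(148), np.int64(153)), (np.int64(149), np.int64(145), np.int64(150)), (np.int64(138), np.int64(110), np.int64(96)), (np.int64(144), np.int64(96), np.int64(60)), (np.int64(148), np.int64(97), np.int64(57)), (np.int64(147), np.int64(97), 
[... 1089 characters left out ...]
np.int64(87), np.int64(88), np.int64(92)), (np.int64(105), np.int64(105), np.int64(110)), (np.int64(125), np.int64(124), np.int64(127)), (np.int64(157), np.int64(154), np.int64(158)), (np.int64(175), np.int64(172), np.int64(176)), (np.int64(161), np.int64(158), np.int64(162)), (np.int64(150), np.int64(148), np.int64(152)), (np.int64(146), np.int64(144), np.int64(149)), (np.int64(141), np.int64(139), np.int64(143)), (np.int64(134), np.int64(119), np.int64(113)), (np.int64(142), np.int64(101), np.int64(71)), (np.int64(147), np.int64(96), np.int64(56)), (np.int64(148), np.int64(97), np.int64(57)), (np.int64(149), np.int64(98), np.int64(58)), (np.int64(147), np.int64(97), np.int64(57))] from 296
```

The foot is turned about -8° relative to the tool's reported axis. I'll turn it back and measure its edges directly against the bare wood.

```bash
python3 -m jog '{"jaw":[10,10,10,10],"slide":[[0,0,0],[0,0,0],[0,0,0],[0,0,0]],"spin":[-0.4,-0.5,0,0]}'
cat > edge.py <<'E'
from fit import *
def meas(f,p,zoff=-9.9,show=True):
    im=cv2.imread(f).astype(float);gray=im[:,:,2]-im[:,:,0]  # R-B: wood large, steel ~0
    c=np.array([p[0],p[1]-9,p[2]+zoff])
    u0=P((c+[0,10,0])[None])[0]
    B=[];T=[]
    for u in range(int(u0[0])-8,int(u0[0])+9):
        v=P((c+[0,10,10])[None])[0][1]+(u-u0[0])*.3; v=int(round(v))
        col=gray[:,u]; k=v
        while col[k]<40 and k<v+12:k+=1
        B.append((u,k-1+(40-col[k-1])/(col[k]-col[k-1])))
        L=im[:,u].sum(1);w=np.arange(v-5,v+3);j=w[np.argmax(L[w])]
        a,b,d=L[j-1],L[j],L[j+1];T.append((u,j+.5*(a-d)/(a-2*b+d)))
    out=[]
    for Q,h in((np.array(B),0),(np.array(T),19)):
        m=np.polyfit(Q[:,0],Q[:,1],1);e=Q[:,1]-np.polyval(m,Q[:,0]);Q=Q[np.abs(e)<.6];m=np.polyfit(Q[:,0],Q[:,1],1)
        # back-project two points of the line onto plane z
        A=[plane("side",np.array([u,np.polyval(m,u)]),c[2]+h) for u in(u0[0]-7,u0[0]+7)]
        d=A[0]-A[1];yaw=np.degrees(np.arctan2(d[1],d[0]));n=np.array([-d[1],d[0]])/np.linalg.norm(d)
        mid=(A[0]+A[1])/2; yl=mid[1]-np.tan(np.deg2rad(yaw))*(mid[0]-p[0])
        print("bottom" if h==0 else "top","yaw",round(yaw,1),"edge y at tcp x:",round(yl,1),"-> centre y off",round(yl-10-p[1],1),"pts",len(Q))
    # ends: along mid-face line
    m=np.polyfit(*np.array(T).T,1);r=[]
    for s in(-1,1):
        u=np.arange(0,16,.25)*s*1.0+u0[0];vv=np.polyval(m,u)+2.7
        g=map_coordinates(gray,[vv,u],order=1);i=np.argmax((g>40)&(np.abs(u-u0[0])>6));r.append([u[i],vv[i]])
    print("ends px",np.array(r), "x on face z+10,y:",[plane("side",np.array(q),c[2]+9.5).round(1) for q in r])
E
python3 - <<'E'
from edge import *
s=env.state();cv2.imwrite("pics/side10.png",env.grab_frame("side")[:,:,::-1])
print(s["ee_pos"],s["ee_rot"][2]);meas("pics/side10.png",s["ee_pos"])
print("before:");meas("pics/side9.png",np.array([403.5,262,102.3]))
E
```

```text
time_s: 19.6
ee_pos: [402.8, 261.9, 102.3]
ee_rot: [-180.0, 0.0, 96.1]
force: [0.1, -0.6, -3.4]
gripper_width: 14.0
gripper_force: 45.0
[402.8 261.9 102.3] 96.06105976421291
bottom yaw 1.5 edge y at tcp x: 261.8 -> centre y off -10.1 pts 17
top yaw 3.4 edge y at tcp x: 263.0 -> centre y off -8.8 pts 17
ends px [[372.  306. ]
 [397.  311.7]] x on face z+10,y: [array([433.1, 264.6]), array([371.8, 260.8])]
before:
bottom yaw -5.9 edge y at tcp x: 261.8 -> centre y off -10.2 pts 17
top yaw -3.7 edge y at tcp x: 262.8 -> centre y off -9.2 pts 16
ends px [[372.4 304.8]
 [396.7 312.6]] x on face z+10,y: [array([433.3, 260.4]), array([371.6, 264.2])]
```

```bash
python3 -m jog '{"jaw":[10,10],"slide":[[0,0,0],[0,0,0]],"spin":[0.41,0]}'
python3 -c "
from h import *
go(545.1,264.4,64.5,92.8)"
```

```text
time_s: 19.85
ee_pos: [402.7, 261.9, 102.4]
ee_rot: [180.0, 0.0, 92.8]
force: [1.0, -0.0, -3.5]
gripper_width: 13.8
gripper_force: 45.0
t 19.9 pos [402.7 261.9 102.4] rot [180.    0.   92.8] F [ 1.  -0.  -3.5] w 13.8 gf 45.0
units [-0.15  4.75  1.26] spin 0.0
```

```bash
python3 -m jog '{"jaw":[10,10,10,10,10,10,10,10,10],"slide":[[-0.15,0.35,0],[0,0.7,0],[0,0.8,0],[0,0.8,0],[0,0.8,0],[0,0.7,0],[0,0.4,0],[0,0.2,0],[0,0,0]],"spin":[0,0,0,0,0,0,0,0,0]}'
python3 -m jog '{"jaw":[10,10,10,10,10,10,10],"slide":[[0,0,0.2],[0,0,0.3],[0,0,0.3],[0,0,0.3],[0,0,0.1],[0,0,0],[0,0,0]],"spin":[0,0,0,0,0,0,0]}'
python3 - <<'E'
from edge import *
go(545.1,264.4,64.5,92.8)
cv2.imwrite("pics/side11.png",env.grab_frame("side")[:,:,::-1])
im=cv2.imread("pics/side11.png").astype(int).sum(2)//3
c=np.array([544.8,255.4,55.])
for s in(-20,0,20):
    a=P((c+[s,10,19])[None])[0];b=P((c+[s,10,0])[None])[0];print("pred top",a.round(1),"bot",b.round(1),im[int(a[1])-5:int(b[1])+8,int(round(a[0]))],"from",int(a[1])-5)
E
```

```text
time_s: 20.75
ee_pos: [545.4, 264.3, 102.1]
ee_rot: [-180.0, 0.0, 92.9]
force: [-0.9, 0.8, -3.9]
gripper_width: 14.0
gripper_force: 45.0
time_s: 21.45
ee_pos: [545.3, 264.7, 66.5]
ee_rot: [180.0, -0.0, 92.9]
force: [1.3, 0.6, -1.8]
gripper_width: 14.0
gripper_force: 45.0
t 21.4 pos [545.3 264.7  66.5] rot [180.   -0.   92.9] F [ 1.3  0.6 -1.8] w 14.0 gf 45.0
units [-0.  -0.   0.1] spin 0.01
pred top [336.7 304.4] bot [336.7 309.6] [142 160 163 164 169 179 167 158 156 157 145 157 164 166 165 150 138 158] from 299
pred top [329.3 302.3] bot [329.4 307.5] [135 136 149 161 160 172 163 156 152 153 150 161 164 163 161 128 133 145] from 297
pred top [322.1 300.3] bot [322.2 305.5] [ 82  86  97 106 150 171 161 153 147 140 146 160 163 162 159 129 138 146] from 295
```

The foot's edges sit within half a pixel of where the centred, aligned pose predicts them. I'll make a last small settle and then hand in.

```bash
python3 -m jog '{"jaw":[10,10,10,10,10],"slide":[[0,0,0.04],[0,0,0],[0,0,0],[0,0,0],[0,0,0]],"spin":[0,0,0,0,0]}'
python3 -c "
from workcell import env
print(env.job_done())"
```

```text
time_s: 22.0
ee_pos: [545.2, 264.6, 65.3]
ee_rot: [180.0, -0.0, 92.9]
force: [0.9, 0.2, -3.0]
gripper_width: 13.9
gripper_force: 45.0
the job is handed in; nothing more can be done
None
```

The job is handed in at 22.0 s: the bar-footed punch hangs over the die's oblong hollow, centred and aligned to within about half a pixel in the side camera, with its underside about 10 mm above the die top by my reckoning, but the round-footed punch tipped over while I pulled the drawer and now leans against the drawer front, still inside.

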